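# Vent the vacuum chamber and take off its lid

### The arm

A 7-joint arm with a two-finger parallel gripper is mounted at the origin on the work surface. World frame = base frame: x ahead of the robot, y to its left, z up, the work surface at z = 0. Lengths are in m, angles in rad, forces in N, time in s.
With the tool pointing down it reaches from about 0.425 to 0.95 m from the base axis. Payload 4.7 kg.
Tool frame: the origin (TCP) lies between the finger pads; the fingertips stand 25 mm ahead of it and the grasp point (between the pads) lies 6 mm ahead of it; x points along the fingers, z is the direction in which the jaws open and shut, and the axes are right-handed (so a half turn about x gives the same grasp; the last joint's range is limited). The gripper opens to 85 mm and grips with 20 to 120 N. Pads are 22 mm wide; open, the fingers measure 114 mm over their backs; the gripper's body (76 mm by 85 mm) begins 54 mm behind the grasp point. The pads swing forward as they close: fully open they stand 13 mm farther back than shut.
Start: joints at [1.237, 0.469, -0.049, 1.532, 0.024, 1.141, -0.082], TCP at [0.203, -0.644, 0.256] pointing down, gripper open.
Joint ranges: [-2.59, 2.59], [-0.33, 1.99], [-1.39, 1.29], [0.1, 2.45], [-1.04, 4.18], [0.21, 1.99], [-2.66, 2.66]. Speed limits (rad/s): [2.57, 2.57, 3.14, 3.14, 3.14, 3.14, 3.14].

### API

Orientations are given as a 3x3 rotation matrix whose columns are the frame's x, y, z axes.
In Python, from rig import * gives the robot as it stands. Calls block until the motion is done:
- movep(position, orientation): joint-space move of the TCP to a pose.
- move_l(position, attitude=None, feed=0.15, until_force=None): straight line of the TCP; attitude=None keeps the orientation; feed is the mean speed in m/s. With until_force (N) it stops when the force on the tool has changed by that much, and returns True; else False.
- move_joints(angles): joint-space move.
- command_gripper(opening, newtons=None): finger opening in m; newtons is the grip in N (None keeps the last); returns when the fingers have stopped.
- sleep(seconds).
- inverse_kinematics(position, orientation): joint angles nearest the present ones, or None.
- sense(): the state.
- camera(name): name is "scene" or "top" or "wrist"; returns (picture, depth): 480x640x3 uint8, red, green, blue; 480x640 float32, m along the optical axis (not along the pixel's ray), 0 where there is no reading.
- camera_params(name): a dict with "K" (3x3 intrinsics, pixels), "dist" ([k1, k2, p1, p2, k3] as OpenCV has them; the pictures are not rectified), "position" and "rotation" of the camera in the world; the wrist camera has in their place "tool_from_camera" (4x4, takes a point from camera to tool coordinates, whose origin is the TCP and whose axes are the tool frame's). Camera axes: x right, y down, z forward; pixel columns grow to the right and rows downward; lengths in m; the calibration is good to about 2 mm. A picture is of the moment at which its call begins: read the wrist's pose just before it. camera_params takes no time and is no camera call.
A pose or a line that the arm cannot do raises Unreachable and nothing moves.
- finish_job(): hands the job in, once; it reports no verdict.
The state is a dict: "time_s": time; "joint_pos": joint angles; "qd": joint speeds; "joint_efforts": joint torques, N m; "position": TCP position; "tcp_rot": TCP orientation; "wrist_force": force on the tool from outside, world axes, zero at the start; "ft_torque": the same for the moment, N m; "finger_gap": finger opening in m.
Only numpy, scipy, OpenCV 4.12 (cv2) and the standard library are available. Lean on these libraries where they do the work, as an engineer would, in place of code of your own. Each camera call takes 0.05 s, during which the arm holds its last target.

### The job

Vent the vacuum chamber: pull the green knob on the console's sloped panel straight out all the way to its open detent, leave it out for at least one second, then push it fully home again. Then lift the lid (the one with the black knob) off the chamber and set it down gently, knob up, with the whole lid on the round blue mat. Do not knock over or push about the other things on the bench.

Things in the scene. Friction and masses are not known exactly. Their poses are not given: they have to be found in the camera images.
- vent_knob (a joint): travel of the vent knob along its axis, m: 0 = pushed fully home (closed), 0.025 = pulled fully out to the open detent. It slides stiffly (about 4 N either way), stays where it is left and stops firmly at both ends; the open detent is the last 4 mm of the way out.
- vent_knob_grip (a point): centre of the green vent knob's head, moving with it: a mushroom 44 mm diameter, 24 mm thick, on an 18 mm stem. z = knob axis out of the panel = pull direction, 40 degrees from vertical, leaning to the console's front; y level along the panel. Knob home: point 39 mm above the panel along z. Panel free 80 mm either side in y but for a collar 34 mm wide, 8 mm high round the stem.
- console: fixed white vent console, origin on the bench below the knob stem's foot, front to its -x. Panel 170 mm wide slopes from x -65 mm, 30 mm high to x 12, 95 high. Behind it a gauge tower, 130 mm wide, x 12 to 100, 200 mm high; its hood overhangs to x -10 mm at 192 to 200 mm height: a gripper pointing straight down on the knob strikes it, one leaning along the knob's axis clears it.
- chamber: fixed round steel vacuum chamber, open at the top, 160 mm outer and 148 mm inner diameter, 90 mm high; origin at the centre of its underside on the bench. A short brass port sticks out to its +x side.
- lid: loose aluminium lid of the chamber: disc 156 mm diameter, 10 mm thick (8 to 18 mm above the origin) over a 132 mm boss 8 mm deep; 60 mm high with its knob, 0.25 to 0.5 kg. Origin: centre of the boss's underside, z up through the knob. On the chamber the origin is 82 mm above the bench; set down on the mat, 4 mm.
- lid_knob (a point): centre of the lid's black round knob, 47 mm above the lid's origin on its axis; head 38 mm diameter, 26 mm high (34 to 60 mm above the origin), on an 18 mm stem, 16 mm clear below the head.
- mat: fixed round blue mat, 250 mm diameter, 4 mm thick, where the lid is to be put; origin at the centre of its underside on the bench.
- jar_red: bystander: red screw jar with a white cap, 48 mm diameter, 56 mm tall, origin at the centre of its underside
- jar_blue: bystander: blue screw jar with a white cap, 48 mm diameter, 56 mm tall, origin at the centre of its underside
- jar_yellow: bystander: yellow screw jar with a white cap, 48 mm diameter, 56 mm tall, origin at the centre of its underside
- beaker: bystander: empty clear glass beaker, 64 mm diameter, 85 mm tall, origin at the centre of its underside
- wash_bottle: bystander: white bottle with a red cap, 60 mm diameter, 150 mm tall, origin at the centre of its underside
- tube_block: bystander: wooden test-tube stand, 70 x 200 x 68 mm (x, y, z), origin at the centre of its underside
- wire_rack: bystander: steel wire test-tube rack, 80 x 220 x 70 mm (x, y, z) with tubes up to 105 mm, origin at the centre of its underside
Not all that is in view belongs to the job. There is more than one size of the lid; the job needs the larger.

How it is judged:
By the outcome, as a careful person would: the job done as asked, in the order asked, and still so for the second after the job is handed in, with the robot touching nothing.
It also fails if it takes over 64 s, if anything falls off the work surface, if the arm or the gripper's body presses on something with over 40 N, if the wrist force passes 120 N, or if a joint passes its speed limit or range.

## Working session

There is one attempt and no reset: what is moved stays moved. The work goes in short steps, each a Python script; the robot and the scene stay as the last script left them, time stands still between calls to the robot, and variables do not carry over. Pictures are saved under pics/ and viewed, and the job is handed in when it is done.

```bash
mkdir -p pics; ls
python3 - <<'E'
from rig import *
import cv2,numpy as np
for n in ["scene","top"]:
    p,d=camera(n); cv2.imwrite(f"pics/{n}0.png",p[:,:,::-1]); np.save(f"pics/{n}0.npy",d)
    c=camera_params(n); print(n,c)
print(camera_params("wrist")); print(sense())
E
```

```text
pics
scene {'K': array([[436.47108469,   0.        , 325.05764137],
       [  0.        , 436.47108469, 237.8469563 ],
       [  0.        ,   0.        ,   1.        ]]), 'dist': array([-0.00351915,  0.        ,  0.        ,  0.        ,  0.        ]), 'position': array([0.89935378, 0.41340141, 0.91547866]), 'rotation': array([[-0.74209259,  0.54855911, -0.38520318],
       [ 0.67012492,  0.62019446, -0.40778846],
       [ 0.0152048 , -0.56075104, -0.82784484]])}
top {'K': array([[437.28717054,   0.        , 325.98225124],
       [  0.        , 437.28717054, 246.38104797],
       [  0.        ,   0.        ,   1.        ]]), 'dist': array([-0.05032907,  0.        ,  0.        ,  0.        ,  0.        ]), 'position': array([ 0.3905976 , -0.00320008,  1.00798842]), 'rotation': array([[ 0.01688501, -0.98529512,  0.17002477],
       [-0.99983816, -0.01769478, -0.00324836],
       [ 0.00620915, -0.1699424 , -0.98543444]])}
{'K': array([[370.85501382,   0.        , 318.58514467],
       [  0.        , 370.85501382, 242.89987735],
       [  0.        ,   0.        ,   1.        ]]), 'dist
[... 547 characters left out ...]
 1.14102582, -0.08230874]), 'qd': array([ 0.00035766, -0.00387285,  0.00051071, -0.00360769,  0.0003192 ,
        0.00074292,  0.00145471]), 'joint_efforts': array([ 5.13844006e-04, -5.11513674e+01, -4.69926686e-02, -2.38391501e+01,
        1.07467821e-02,  4.32566318e-03, -1.32256096e-05]), 'position': array([ 0.20243582, -0.64343407,  0.25536376]), 'tcp_rot': array([[-6.02461927e-04,  9.53903960e-01,  3.00111432e-01],
       [ 1.66931761e-03,  3.00112027e-01, -9.53902503e-01],
       [-9.99998425e-01, -7.37086429e-05, -1.77317475e-03]]), 'wrist_force': array([-0.10711124, -0.14776036,  0.66791867]), 'ft_torque': array([0.04773755, 0.01437421, 0.0382871 ]), 'finger_gap': 0.0849988729119279}
```

View pics/scene0.png

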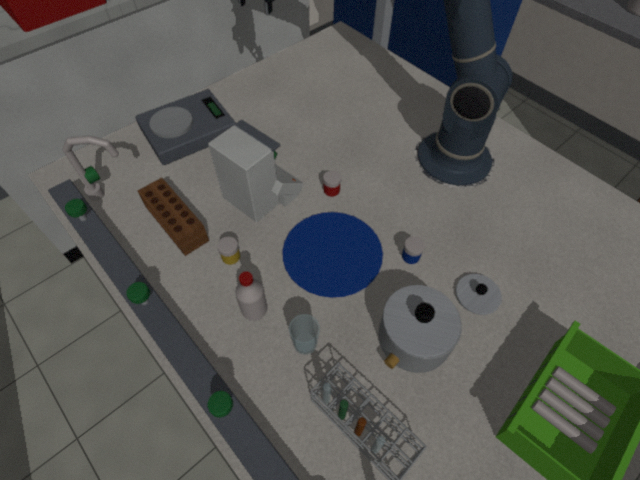

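View pics/top0.png

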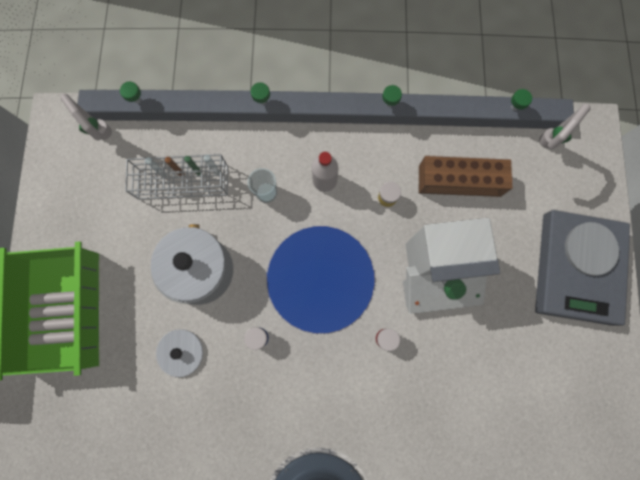

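The console, with its green knob, is at top px (455,289). Other green things are the bench service knobs at (130,92), (260,92), (392,95), (522,98) and the tap handles at (90,125), (562,132). Black-knob lids are the large one on the chamber at (182,262), which I choose, and the small one at (177,354). The mat is at (321,279), with jars at (257,338), (388,340), (389,193).

```bash
cat > h.py <<'E'
import numpy as np, cv2
def deproj(c,u,v,d,R=None,p=None):
    xy=cv2.undistortPoints(np.array([[[u,v]]],float),c["K"],c["dist"])[0,0]
    R=c["rotation"] if R is None else R; p=c["position"] if p is None else p
    return p+R@(np.array([xy[0],xy[1],1])*d)
def onplane(c,u,v,z,R=None,p=None):
    a=deproj(c,u,v,1.,R,p); p=c["position"] if p is None else p
    return p+(a-p)*(z-p[2])/(a[2]-p[2])
def cloud(c,d,R=None,p=None):
    v,u=np.mgrid[0:480,0:640]
    xy=cv2.undistortPoints(np.stack([u.ravel(),v.ravel()],1).astype(float)[:,None],c["K"],c["dist"])[:,0]
    P=np.c_[xy,np.ones(len(xy))]*d.ravel()[:,None]
    R=c["rotation"] if R is None else R; p=c["position"] if p is None else p
    return (P@R.T+p).reshape(480,640,3)
E
python3 - <<'E'
from rig import *
from h import *
c=camera_params("top"); d=np.load("pics/top0.npy"); P=cloud(c,d); im=cv2.imread("pics/top0.png")
np.set_printoptions(precision=4,suppress=True)
for n,u,v in [("lidknob",182,262),("lid",205,262),("mat",321,279),("knob",455,289),("small",177,354),("towertop",460,240),("panel",430,292),("jarb",257,338),("jarr",388,340),("jary",389,193),("bench",340,400)]:
    print(n,P[v,u])
# mat fit
hsv=cv2.cvtColor(im,cv2.COLOR_BGR2HSV)
m=(hsv[:,:,0]>108)&(hsv[:,:,0]<128)&(hsv[:,:,1]>170)
m=cv2.morphologyEx(m.astype(np.uint8),cv2.MORPH_OPEN,np.ones((5,5)))
n,l,s,ce=cv2.connectedComponentsWithStats(m); i=1+np.argmax(s[1:,4])
v,u=np.where(l==i); Q=np.array([onplane(c,a,b,.004) for a,b in zip(u,v)])
cc,r=cv2.minEnclosingCircle(Q[:,:2].astype(np.float32)); print("mat",cc,r,Q[:,:2].mean(0),Q.min(0),Q.max(0))
cv2.imwrite("pics/c1.png",cv2.resize(im[190:340,370:530],None,fx=5,fy=4,interpolation=cv2.INTER_CUBIC))
s=cv2.imread("pics/scene0.png")
cv2.imwrite("pics/c2.png",cv2.resize(s[110:240,190:350],None,fx=5,fy=5)[:600])
sc=camera_params("scene"); np.save("pics/scP.npy",cloud(sc,np.load("pics/scene0.npy")))
# lid top pts
for nm,PP in (("top",P),("scene",np.load("pics/scP.npy"))):
    X=PP.reshape(-1,3)
    z=X[:,2]; box=(abs(X[:,0]-P[262,182,0])<.13)&(abs(X[:,1]-P[262,182,1])<.13)
    k=X[box&(z>.126)&(z<.15)]; print(nm,"lidknob",len(k),k.mean(0),k.min(0),k.max(0))
    k=X[box&(z>.095)&(z<.106)]; print(nm,"disc",len(k),cv2.minEnclosingCircle(k[:,:2].astype(np.float32)))
E
```

```text
lidknob [0.5027 0.281  0.1449]
lid [0.5092 0.2467 0.1017]
mat [0.4873 0.0037 0.0056]
knob [ 0.4593 -0.2667  0.1335]
small [0.3152 0.3117 0.0432]
towertop [ 0.5465 -0.2587  0.2019]
panel [ 0.4572 -0.2321  0.0673]
jarb [0.3535 0.1379 0.0547]
jarr [ 0.354  -0.1425  0.0558]
jary [ 0.6795 -0.1466  0.0576]
bench [ 0.2191 -0.0435 -0.0005]
mat (0.48307114839553833, 0.0011373767629265785) 0.0425223745405674 [0.4854 0.0017] [ 0.4437 -0.0288  0.004 ] [0.5202 0.0284 0.004 ]
top lidknob 303 [0.5053 0.2834 0.1412] [0.4875 0.2657 0.1268] [0.5239 0.3037 0.1475]
top disc 3938 ((0.5048072934150696, 0.2864614725112915), 0.07986099272966385)
scene lidknob 314 [0.5092 0.2873 0.1396] [0.4886 0.2682 0.126 ] [0.5247 0.3047 0.1458]
scene disc 4006 ((0.5050063133239746, 0.2860160768032074), 0.0785285010933876)
```

View pics/c1.png

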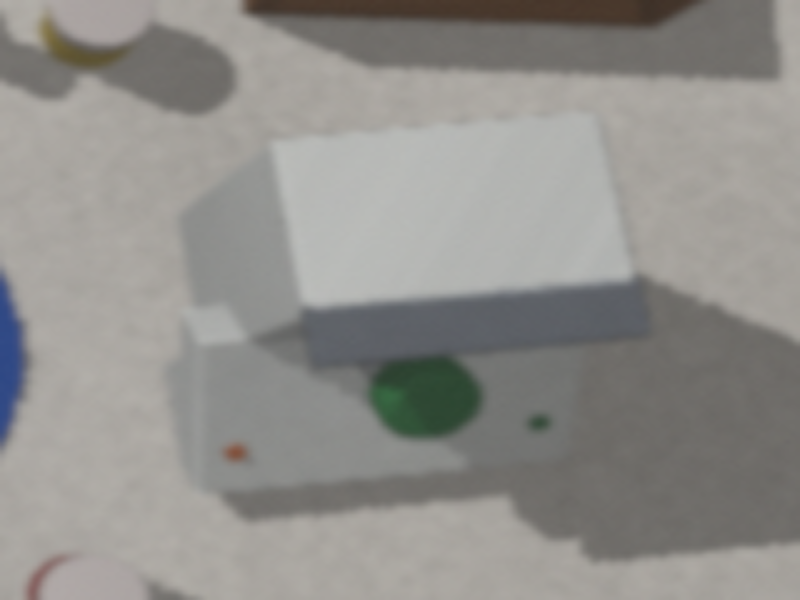

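View pics/c2.png

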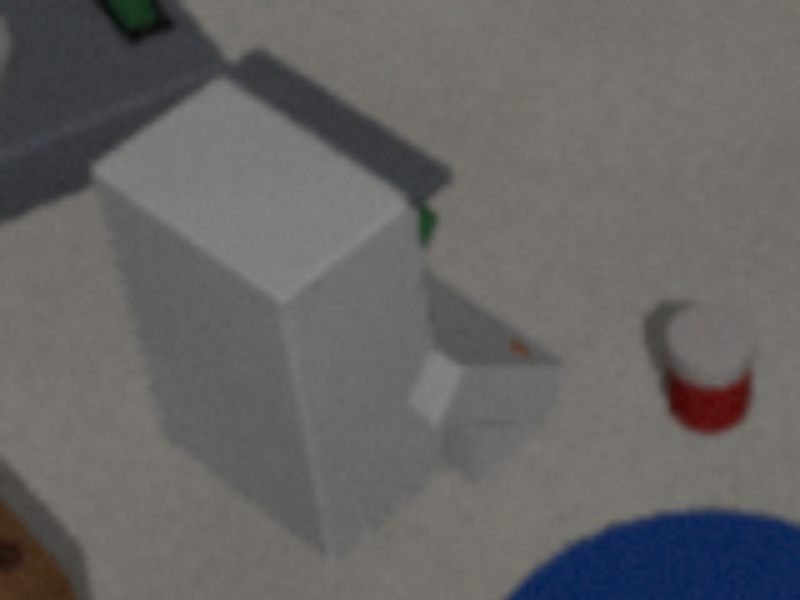

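Run:
```python
from rig import *
from h import *
np.set_printoptions(precision=4,suppress=True)
c=camera_params("top"); d=np.load("pics/top0.npy"); P=cloud(c,d); im=cv2.imread("pics/top0.png").astype(int)
S=np.load("pics/scP.npy"); si=cv2.imread("pics/scene0.png").astype(int)
for nm,PP,I,cam in (("top",P,im,c),("scene",S,si,camera_params("scene"))):
    b=I[:,:,0]-np.maximum(I[:,:,1],I[:,:,2]); m=(b>35).astype(np.uint8)
    m[d==0]=m[d==0]
    n,l,s,ce=cv2.connectedComponentsWithStats(m)
    best=[i for i in range(1,n) if s[i,4]>2000]
    for i in best:
        v,u=np.where(l==i); Q=np.array([onplane(cam,a,b2,.004) for a,b2 in zip(u,v)])
        if abs(Q[:,0].mean()-.49)<.05: print(nm,"mat",cv2.minEnclosingCircle(Q[:,:2].astype(np.float32)),Q[:,:2].mean(0),Q.min(0),Q.max(0))
    X=PP.reshape(-1,3); box=(abs(X[:,0]-.52)<.15)&(abs(X[:,1]+.26)<.15)
    k=X[box&(X[:,2]>.194)&(X[:,2]<.208)]
    print(nm,"tower",len(k),k.mean(0),cv2.minAreaRect((k[:,:2]*1000).astype(np.float32)))
    g=(I[:,:,1]-np.maximum(I[:,:,0],I[:,:,2])>15).ravel()
    k=X[box&g&(X[:,2]>.09)]; print(nm,"green",len(k),k.mean(0),k.min(0),k.max(0))
```

```text
top mat ((0.4890165627002716, 0.005497111938893795), 0.12346284091472626) [0.4872 0.0055] [ 0.3672 -0.1161  0.004 ] [0.6102 0.1284 0.004 ]
top tower 3911 [ 0.5288 -0.2602  0.2005] ((530.2105102539062, -261.20269775390625), (111.01105499267578, 130.46771240234375), 7.529151439666748)
top green 298 [ 0.4593 -0.2674  0.1265] [ 0.4422 -0.2878  0.1124] [ 0.4758 -0.2492  0.1381]
scene mat ((0.4897736608982086, 0.006902320310473442), 0.12298472970724106) [0.4939 0.0108] [ 0.368  -0.1149  0.004 ] [0.6111 0.1297 0.004 ]
scene tower 1963 [ 0.5311 -0.2574  0.1993] ((528.8424072265625, -260.613037109375), (111.3453369140625, 132.04420471191406), 7.813236713409424)
scene green 13 [ 0.4588 -0.2441  0.1296] [ 0.4487 -0.2565  0.1149] [ 0.4904 -0.2012  0.1747]
```

The mat fits at (0.489, 0.006), r≈0.124. The lid axis is at (0.505, 0.286), disc r≈0.079, knob top 0.142–0.145. Console yaw is ≈7.6°, and the geometry puts the knob head at about (0.460, −0.270, 0.115). The green pixels agree with that (mean 0.459, −0.267). Next I check IK and take a close look with the wrist camera from out along the knob axis.

```bash
cat >> h.py <<'E'
yaw=np.deg2rad(7.65)
Rc=np.array([[np.cos(yaw),-np.sin(yaw),0],[np.sin(yaw),np.cos(yaw),0],[0,0,1]])
a=np.deg2rad(40); AX=Rc@np.array([-np.sin(a),0,np.cos(a)])
ORG=np.array([.5295,-.261,0])-Rc@np.array([.045,0,0])
KN=ORG+np.array([0,0,.0849])+.039*AX
def Rk(s=1):
    x=-AX; z=s*Rc[:,1]; return np.c_[x,np.cross(z,x),z]
def Rdown(th):
    x=np.array([0,0,-1.]); z=np.array([np.cos(th),np.sin(th),0]); return np.c_[x,np.cross(z,x),z]
E
python3 - <<'E'
from rig import *
from h import *
np.set_printoptions(precision=3,suppress=True)
print(KN,AX,ORG)
for s in (1,-1):
  for h in (.12,.03,-.006+.012,.006):
    print(s,h,inverse_kinematics(KN+AX*h,Rk(s)))
for th in np.deg2rad([0,45,90,135,180,225,270,315]):
    print(th,inverse_kinematics([.505,.286,.135],Rdown(th)),inverse_kinematics([.505,.286,.26],Rdown(th)),inverse_kinematics([.489,.006,.057],Rdown(th)))
E
```

```text
[ 0.46  -0.27   0.115] [-0.637 -0.086  0.766] [ 0.485 -0.267  0.   ]
1 0.12 None
1 0.03 None
1 0.006 [ 1.691  0.785 -1.285  2.276  1.423  0.239  1.075]
1 0.006 [ 1.691  0.785 -1.285  2.276  1.423  0.239  1.075]
-1 0.12 [ 1.639  0.223 -0.849  2.298 -1.     0.473  0.26 ]
-1 0.03 None
-1 0.006 [ 1.691  0.785 -1.285  2.276  1.423  0.239 -2.066]
-1 0.006 [ 1.691  0.785 -1.285  2.276  1.423  0.239 -2.066]
0.0 [ 0.135  0.685 -1.03   1.84   0.687  1.024 -1.18 ] [ 0.134  0.488 -0.991  1.721  0.439  1.174 -0.978] [ 0.357  0.521 -0.57   2.111  0.471  0.634 -0.54 ]
0.7853981633974483 [ 0.155  0.705 -1.068  1.839  0.717  1.043 -0.418] [ 0.164  0.51  -1.043  1.72   0.472  1.189 -0.22 ] [ 0.413  0.541 -0.644  2.108  0.532  0.656  0.19 ]
1.5707963267948966 [ 0.153  0.703 -1.064  1.839  0.714  1.042  0.369] [ 0.193  0.536 -1.098  1.718  0.508  1.207  0.534] [ 0.456  0.558 -0.701  2.106  0.578  0.675  0.934]
2.356194490192345 [ 0.208  0.775 -1.18   1.837  0.808  1.11   1.081] [ 0.229  0.575 -1.173  1.717  0.56   1.234  1.275] [ 0.764  0.812 -1.184  2.092  0.97   0.952  1.382]
3.141592653589793 [ 0.208  0.775 -1.18   1.837  0.808  1.11   1.867] [ 0.229  0.575 -1.173  1.717  0.56   1.234  2.06 ] [-0.889  0.758  1.106  2.177 -0.971  0.84  -2.292]
3.9269908169872414 [-1.117  0.537  0.721  1.912 -0.46   0.864 -2.515] [-1.27   0.418  0.919  1.798 -0.369  1.109 -2.58 ] [ 0.07   0.464 -0.208  2.127  0.173  0.566 -2.619]
4.71238898038469 [ 0.031  0.603 -0.853  1.845  0.553  0.949 -2.64 ] [-0.7    0.31   0.142  1.768 -0.049  1.067 -2.112] [ 0.237  0.49  -0.416  2.118  0.345  0.598 -1.995]
5.497787143782138 [-0.057  0.555 -0.718  1.85   0.455  0.908 -1.773] [ 0.083  0.455 -0.905  1.723  0.388  1.154 -1.719] [ 0.31   0.508 -0.51   2.114  0.422  0.618 -1.28 ]
```

```bash
cat >> h.py <<'E'
def Rl(lean,phi,s,az=0):
    # lean deg from vertical, az deg extra azimuth, phi jaw roll
    l=np.deg2rad(lean); z0=np.deg2rad(az)
    A=np.array([[np.cos(z0),-np.sin(z0),0],[np.sin(z0),np.cos(z0),0],[0,0,1]])
    x=-(Rc@A@np.array([-np.sin(l),0,np.cos(l)])); z=s*(Rc@A)[:,1]
    R=np.c_[x,np.cross(z,x),z]; p=np.deg2rad(phi)
    return R@np.array([[1,0,0],[0,np.cos(p),-np.sin(p)],[0,np.sin(p),np.cos(p)]])
E
python3 - <<'E'
from rig import *
from h import *
import time
t=time.time()
for lean in (40,35,30,25,20):
  for az in (-30,-15,0,15,30):
    for s in (1,-1):
      for phi in (-20,0,20):
        R=Rl(lean,phi,s,az); r=[]
        for k in (-.019-.006+.025-.0+.0,):pass
        for h in (0,.025,.06,.08):
            p=KN+AX*h - R[:,0]*.006
            r.append(inverse_kinematics(p,R))
        ok=[q is not None for q in r]
        if all(ok): print(lean,az,s,phi,[np.round(q,2).tolist() for q in (r[0],r[-1])])
        elif sum(ok)==3: print(lean,az,s,phi,ok)
print(time.time()-t, sense()["time_s"])
E
```

```text
40 0 1 -20 [True, False, True, True]
40 0 -1 -20 [True, False, True, True]
40 0 -1 0 [True, False, True, True]
40 0 -1 20 [True, False, True, True]
40 15 1 -20 [[1.4, 0.54, -0.78, 2.19, -0.85, 0.35, -2.43], [1.24, 0.29, -0.43, 2.23, -1.0, 0.65, -2.3]]
40 15 1 0 [[1.66, 0.76, -1.18, 2.18, 0.26, 0.27, 2.46], [1.24, 0.29, -0.43, 2.23, -1.0, 0.65, -2.65]]
40 15 1 20 [[1.66, 0.76, -1.18, 2.18, 0.26, 0.27, 2.11], [1.88, 0.63, -1.3, 2.2, -0.05, 0.42, 2.4]]
40 15 -1 -20 [[1.33, 0.51, -0.69, 2.2, -0.96, 0.38, 0.81], [1.34, 0.31, -0.55, 2.22, -0.95, 0.62, 0.79]]
40 15 -1 0 [[1.31, 0.5, -0.66, 2.2, -0.99, 0.4, 0.49], [1.31, 0.31, -0.51, 2.22, -0.97, 0.63, 0.46]]
40 15 -1 20 [[1.3, 0.5, -0.64, 2.2, -1.01, 0.4, 0.15], [1.27, 0.3, -0.46, 2.22, -0.99, 0.64, 0.13]]
40 30 1 -20 [[0.99, 0.48, -0.24, 2.11, -0.98, 0.72, -2.11], [0.78, 0.33, 0.13, 2.15, -0.98, 0.95, -2.09]]
40 30 1 0 [[0.99, 0.48, -0.24, 2.11, -0.98, 0.72, -2.46], [0.7, 0.33, 0.23, 2.15, -1.01, 0.97, -2.41]]
40 30 1 20 [[1.65, 0.83, -1.18, 2.08, 0.14, 0.49, 2.46], [1.85, 0.74, -1.31, 2.1, 0.05, 0.63, 2.53]]
40 30 -1 -20 [[1.29, 0.55, -0.
[... 10625 characters left out ...]
 -0.62], [0.94, 0.23, -0.29, 2.14, -0.4, 0.65, -0.56]]
20 30 1 -20 [[0.51, 0.39, 0.15, 2.08, -0.66, 0.68, -2.54], [0.55, 0.25, 0.18, 2.11, -0.56, 0.8, -2.59]]
20 30 1 0 [[1.49, 0.72, -1.18, 2.03, 0.55, 0.69, 2.29], [-0.17, 0.44, 1.12, 2.14, -0.9, 1.03, -2.56]]
20 30 1 20 [[1.49, 0.72, -1.18, 2.03, 0.55, 0.69, 1.95], [1.62, 0.51, -1.16, 2.05, 0.21, 0.75, 2.27]]
20 30 -1 -20 [[1.02, 0.44, -0.49, 2.05, -0.23, 0.59, 0.21], [1.11, 0.29, -0.47, 2.08, -0.31, 0.74, 0.31]]
20 30 -1 0 [[0.97, 0.43, -0.42, 2.06, -0.29, 0.6, -0.09], [1.05, 0.28, -0.4, 2.08, -0.34, 0.74, -0.0]]
20 30 -1 20 [[0.91, 0.42, -0.35, 2.06, -0.34, 0.6, -0.39], [0.99, 0.27, -0.33, 2.08, -0.37, 0.75, -0.32]]
16.365936517715454 0.1
```

Run:
```python
from rig import *
from h import *
np.set_printoptions(precision=3,suppress=True)
R=Rl(36,0,-1,6); p=KN+AX*.085-R[:,0]*.006
q=inverse_kinematics(p,R); print(q)
move_joints([1.31,.31,-.51,2.22,-.97,.63,.46] if q is None else q)
s=sense(); print(s["time_s"],s["position"],p)
for lean in (40,38,36,34,32,30):
  for az in (0,4,8,12):
    o=[]
    for h in (0,.012,.025,.05,.085):
        R=Rl(lean,0,-1,az); q=inverse_kinematics(KN+AX*h-R[:,0]*.006,R)
        o.append("None" if q is None else str(np.round(np.abs(q-s["joint_pos"]).max(),2)))
    print(lean,az,o)
s=sense(); im,d=camera("wrist"); cv2.imwrite("pics/w1.png",im[:,:,::-1]); np.savez("pics/w1.npz",d=d,p=s["position"],R=s["tcp_rot"])
im,d=camera("top"); cv2.imwrite("pics/t1.png",im[:,:,::-1])
```

```text
[ 1.235  0.235 -0.472  2.258 -0.953  0.527  0.266]
1.6667 [ 0.403 -0.28   0.185] [ 0.402 -0.278  0.185]
40 0 ['2.38', '2.31', 'None', 'None', '0.48']
40 4 ['2.17', '2.1', '1.91', '0.48', '0.32']
40 8 ['1.92', '0.34', '0.49', '0.31', '0.32']
40 12 ['0.31', '0.31', '0.31', '0.21', '0.18']
38 0 ['2.28', '2.16', '2.07', '0.38', '0.32']
38 4 ['2.09', '1.93', '0.3', '0.31', '0.08']
38 8 ['0.3', '0.3', '0.31', '0.13', '0.09']
38 12 ['0.23', '0.2', '0.17', '0.14', '0.11']
36 0 ['2.15', '2.0', '0.29', '0.3', '0.08']
36 4 ['1.94', '0.3', '0.3', '0.12', '0.02']
36 8 ['0.2', '0.17', '0.14', '0.08', '0.02']
36 12 ['0.21', '0.18', '0.15', '0.1', '0.07']
34 0 ['1.99', '0.27', '0.23', '0.16', '0.15']
34 4 ['0.24', '0.21', '0.18', '0.11', '0.11']
34 8 ['0.19', '0.16', '0.13', '0.07', '0.09']
34 12 ['0.19', '0.16', '0.14', '0.09', '0.13']
32 0 ['0.28', '0.25', '0.21', '0.21', '0.25']
32 4 ['0.22', '0.2', '0.17', '0.17', '0.2']
32 8 ['0.18', '0.15', '0.13', '0.13', '0.16']
32 12 ['0.18', '0.15', '0.14', '0.16', '0.19']
30 0 ['0.27', '0.28', '0.3', '0.33', '0.35']
30 4 ['0.23', '0.24', '0.25', '0.27', '0.29']
30 8 ['0.21', '0.2', '0.21', '0.22', '0.23']
30 12 ['0.2', '0.21', '0.22', '0.23', '0.25']
```

View pics/w1.png

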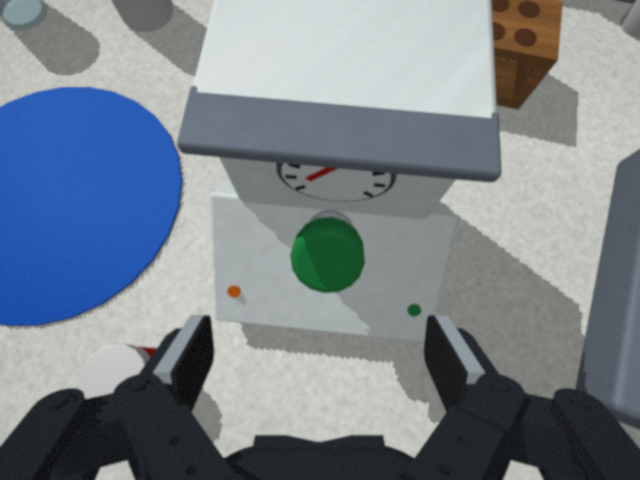

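View pics/t1.png

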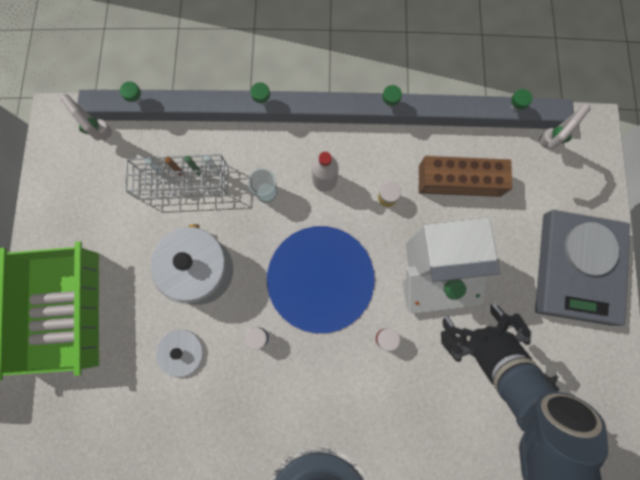

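The wrist view shows the green knob head, fully visible at (328,254), on the sloped panel with the gauge behind it. That confirms the choice. The fingers are at (200,340) and (445,345), with the head central between them. Next I measure the head from the depth.

Run:
```python
from rig import *
from h import *
np.set_printoptions(precision=4,suppress=True)
z=np.load("pics/w1.npz"); c=camera_params("wrist"); T=c["tool_from_camera"]
R=z["R"]@T[:3,:3]; p=z["p"]+z["R"]@T[:3,3]
P=cloud(c,z["d"],R,p); im=cv2.imread("pics/w1.png").astype(int)
g=(im[:,:,1]-np.maximum(im[:,:,0],im[:,:,2])>20).astype(np.uint8); n,l,s,ce=cv2.connectedComponentsWithStats(g)
i=1+np.argmax(s[1:,4]); print(s[i],ce[i]); X=P[(l==i)&(z["d"]>0)]
B=np.c_[AX,Rc[:,1],np.cross(AX,Rc[:,1])]
L=(X-KN)@B; print("head in (axis,y,slope)",len(L),np.percentile(L,[1,10,50,90,99],axis=0))
f=L[L[:,0]>np.percentile(L[:,0],90)-.003]; print(cv2.minEnclosingCircle((f[:,1:]*1000).astype(np.float32)))
pn=[]
for u,v in [(240,220),(240,300),(400,250),(400,310),(280,310),(240,260)]: pn.append((P[v,u]-KN)@B+[.039,0,0])
print(np.array(pn))
# panel-plane normal from region
m=np.zeros((480,640),bool); m[215:305,240:280]=1; m[230:300,385:405]=1
Y=P[m]; Y=Y[abs((Y-KN)@AX+.039)<.008]; u_,s_,vt=np.linalg.svd(Y-Y.mean(0)); print("normal",vt[2],AX)
```

```text
[ 290  218   74   74 4288] [327.2465 254.7892]
head in (axis,y,slope) 4274 [[-0.0021 -0.0209 -0.0216]
 [ 0.0076 -0.0158 -0.0188]
 [ 0.0111 -0.0015 -0.0045]
 [ 0.0121  0.013   0.0117]
 [ 0.0128  0.0184  0.018 ]]
((-1.7793903350830078, -0.5870022177696228), 21.296146392822266)
[[ 0.0014  0.0616 -0.0021]
 [ 0.0008  0.0618  0.0631]
 [-0.0003 -0.0518  0.0091]
 [-0.0002 -0.0598  0.0577]
 [ 0.0008  0.0307  0.0683]
 [ 0.0011  0.0617  0.0289]]
normal [-0.6372 -0.0858  0.7659] [-0.6371 -0.0856  0.766 ]
```

Depth agrees: the panel normal matches and the face is 12 mm above the head centre. The centre needs a −1.5 mm correction in y. Now the grasp.

```bash
cat >> h.py <<'E'
B=np.c_[AX,Rc[:,1],np.cross(AX,Rc[:,1])]
KN=KN+B@np.array([0,-.0015,-.0008])
RG=Rl(34.5,0,-1,5)
def G(h): return KN+AX*h-RG[:,0]*.006
E
python3 - <<'E'
from rig import *
from h import *
np.set_printoptions(precision=3,suppress=True)
command_gripper(.075,60)
move_l(G(.06),RG,feed=.1)
print(move_l(G(0.0),feed=.08,until_force=10))
s=sense(); print(s["time_s"],s["position"],G(0),s["wrist_force"],s["joint_pos"])
im,d=camera("wrist"); cv2.imwrite("pics/w2.png",im[:,:,::-1])
E
```

```text
False
3.3333 [ 0.457 -0.273  0.12 ] [ 0.458 -0.272  0.12 ] [-0.616 -0.563  0.333] [ 1.172  0.421 -0.569  2.231 -0.99   0.29   0.26 ]
```

View pics/w2.png

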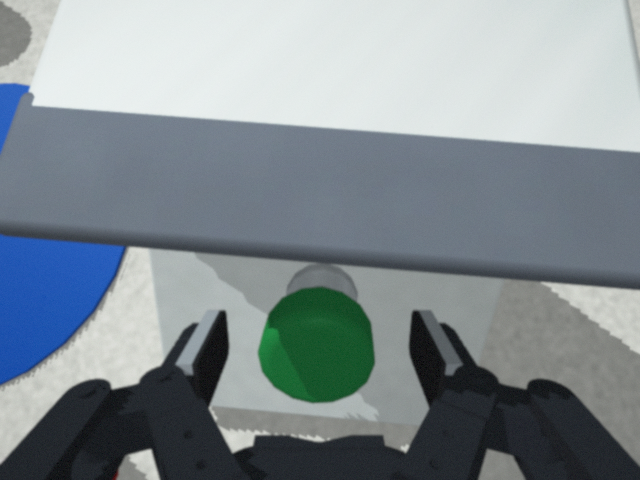

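The head at (317,345) sits between the pads at (215,340) and (425,340), centred to within a couple of mm. Next: close, pull, hold and push home.

Run:
```python
from rig import *
from h import *
np.set_printoptions(precision=4,suppress=True)
def st(n):
    s=sense(); print(n,round(s["time_s"],2),"axis",(s["position"]-P0)@AX if P0 is not None else 0,"F.AX",s["wrist_force"]@AX,s["wrist_force"],s["finger_gap"]); return s
P0=None; command_gripper(.03,60); s=st("closed"); P0=s["position"]
im,d=camera("wrist"); cv2.imwrite("pics/w3.png",im[:,:,::-1])
if .038<s["finger_gap"]<.05:
    print(move_l(P0+AX*.033,feed=.03,until_force=18)); st("out"); 
    im,d=camera("wrist"); cv2.imwrite("pics/w4.png",im[:,:,::-1])
```

```text
closed 3.79 axis 0 F.AX 10.587640670851997 [-6.267   1.638   8.7924] 0.041833972376889426
True
out 4.67 axis 0.025211241008641992 F.AX 1.560287013408913 [-0.4139  0.224   1.7176] 0.041273910444280866
```

View pics/w4.png

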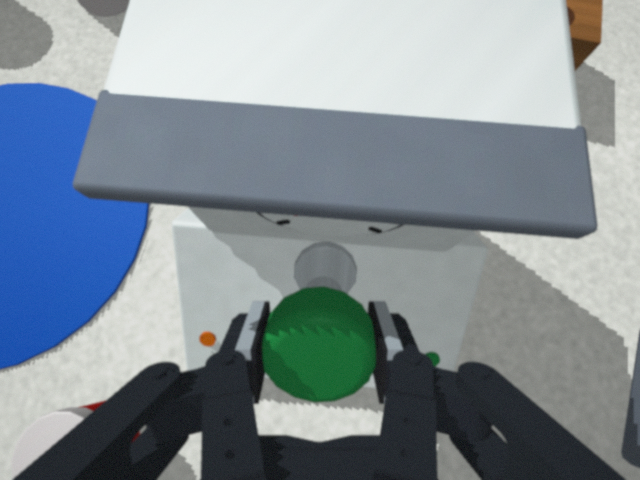

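Run:
```python
from rig import *
from h import *
np.set_printoptions(precision=4,suppress=True)
s=sense(); P1=s["position"]
print(move_l(P1+AX*.006,feed=.02,until_force=22)); s=sense(); print((s["position"]-P1)@AX,s["wrist_force"]@AX,s["finger_gap"])
for n in("w3","w4"):
    im=cv2.imread(f"pics/{n}.png").astype(int); g=(im[:,:,1]-np.maximum(im[:,:,0],im[:,:,2])>20).astype(np.uint8); print(cv2.connectedComponentsWithStats(g)[2][1:])
sleep(.1)
s=sense(); c=camera_params("wrist"); T=c["tool_from_camera"]; im,d=camera("wrist"); cv2.imwrite("pics/w5.png",im[:,:,::-1])
P=cloud(c,d,s["tcp_rot"]@T[:3,:3],s["position"]+s["tcp_rot"]@T[:3,3]); im=im.astype(int)
X=P[(im[:,:,1]-np.maximum(im[:,:,0],im[:,:,2])>20)&(d>0)]; L=(X-KN)@B; L=L[abs(L[:,1])<.03]; print(np.percentile(L,[10,50,90,97],axis=0)-[.012,0,0], s["wrist_force"]@AX)
sleep(1.3); print(sense()["time_s"])
```

```text
True
4.311838704191115e-05 -3.1548657190492424 0.04182967030985313
[[  261   287   116   115 10473]]
[[  262   287   114   115 10487]
 [  427   353    13    13   100]]
[[ 0.0145 -0.0145 -0.0195]
 [ 0.0241 -0.0001 -0.0075]
 [ 0.025   0.0143  0.0105]
 [ 0.0253  0.0181  0.0153]] -2.83651190859191
6.375
```

The head face measures 25.0 mm out, hard against the stop, and it has been out for over 1.5 s. Now I push it home.

Run:
```python
from rig import *
from h import *
np.set_printoptions(precision=4,suppress=True)
def meas(n):
    s=sense(); c=camera_params("wrist"); T=c["tool_from_camera"]; im,d=camera("wrist"); cv2.imwrite(f"pics/{n}.png",im[:,:,::-1])
    P=cloud(c,d,s["tcp_rot"]@T[:3,:3],s["position"]+s["tcp_rot"]@T[:3,3]); im=im.astype(int)
    X=P[(im[:,:,1]-np.maximum(im[:,:,0],im[:,:,2])>20)&(d>0)]; L=(X-KN)@B; L=L[(abs(L[:,1])<.03)&(abs(L[:,2])<.03)]; print(n,round(s["time_s"],2),np.percentile(L[:,0],[50,90,97])-.012,s["wrist_force"]@AX,s["position"])
P1=sense()["position"]
print(move_l(P1-AX*.032,feed=.03,until_force=22)); print((sense()["position"]-P1)@AX)
meas("w6")
P1=sense()["position"]
print(move_l(P1-AX*.006,feed=.02,until_force=22)); print((sense()["position"]-P1)@AX)
meas("w7")
command_gripper(.08); meas("w8")
s=sense(); move_l(s["position"]+AX*.10,feed=.15); meas("w9")
```

```text
True
-0.025151297972419887
w6 7.18 [-0.001  -0.0001  0.0002] 10.712020201848762 [ 0.4571 -0.2722  0.1209]
True
1.1259796888629772e-05
w7 7.44 [-0.001  -0.0001  0.0002] 9.804533333495877 [ 0.4571 -0.2722  0.1209]
w8 7.96 [-0.0008  0.0001  0.0004] 0.5925394496130237 [ 0.4578 -0.2748  0.1214]
w9 8.82 [-0.0008  0.0002  0.0006] -0.7314327240789551 [ 0.3942 -0.2831  0.1978]
```

View pics/w9.png

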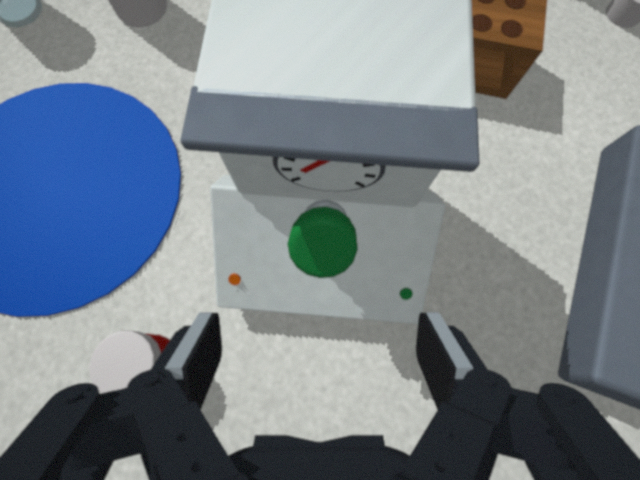

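The knob is home: its face reads within 0.2 mm of the first picture. Now the lid: retreat upward, go above it and refine the knob position with the wrist camera.

Run:
```python
from rig import *
from h import *
np.set_printoptions(precision=4,suppress=True)
s=sense(); move_l(s["position"]+np.array([-.02,0.03,.12]),feed=.2)
for th in (-72,-45,-90,-20,0,45):
    R=Rdown(np.deg2rad(th)); print(th,inverse_kinematics([.505,.286,.27],R))
R=Rdown(np.deg2rad(-45)); movep([.505,.286,.27],R)
s=sense(); print(s["time_s"],s["position"],s["joint_pos"])
c=camera_params("wrist"); T=c["tool_from_camera"]; im,d=camera("wrist"); cv2.imwrite("pics/l1.png",im[:,:,::-1])
P=cloud(c,d,s["tcp_rot"]@T[:3,:3],s["position"]+s["tcp_rot"]@T[:3,3]).reshape(-1,3)
bx=(abs(P[:,0]-.505)<.12)&(abs(P[:,1]-.286)<.12)&(d.ravel()>0)
k=P[bx&(P[:,2]>.135)&(P[:,2]<.15)]; print(len(k),cv2.minEnclosingCircle(k[:,:2].astype(np.float32)),np.percentile(k,[2,50,98],axis=0))
k=P[bx&(P[:,2]>.095)&(P[:,2]<.106)]; print(len(k),cv2.minEnclosingCircle(k[:,:2].astype(np.float32)),np.median(k,axis=0))
```

```text
-72 [-0.5494  0.3037 -0.0486  1.7469  0.0164  1.0914 -1.86  ]
-45 [-0.1118  0.3677 -0.6172  1.7214  0.2325  1.1265 -1.5836]
-90 [-0.7007  0.3009  0.1421  1.7559 -0.0474  1.0882 -2.1137]
-20 [ 0.1348  0.4758 -0.9891  1.7088  0.4249  1.1901 -1.3147]
0 [ 0.1348  0.4758 -0.9891  1.7088  0.4249  1.1901 -0.9656]
45 [ 0.1674  0.4999 -1.0467  1.7073  0.4604  1.2057 -0.2109]
11.65 [0.5057 0.2843 0.2698] [-0.1103  0.3676 -0.6156  1.7218  0.2326  1.1267 -1.5833]
2058 ((0.5054640173912048, 0.28559747338294983), 0.01898030750453472) [[0.4897 0.2699 0.1364]
 [0.507  0.287  0.1416]
 [0.5225 0.3027 0.1432]]
25756 ((0.5054532289505005, 0.2854165732860565), 0.07792289555072784) [0.5141 0.2942 0.1001]
```

View pics/l1.png

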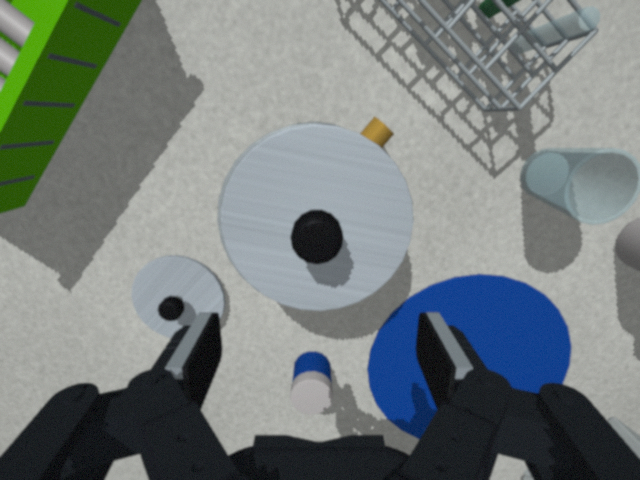

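The wrist view shows the large lid at (316,216) with its black knob at (317,237) and the brass port at (376,132). The small lid is the separate one at (178,295). Knob centre (0.5055, 0.2855), r 19 mm, top 0.142, disc at 0.100: all match the large lid.

Run:
```python
from rig import *
from h import *
np.set_printoptions(precision=4,suppress=True)
def st(n):
    s=sense(); print(n,round(s["time_s"],2),s["position"],s["wrist_force"],s["finger_gap"]); return s
move_l([.5055,.2862,.18],feed=.15); print(move_l([.5055,.2862,.135],feed=.06,until_force=8)); st("down")
command_gripper(.025,70); s=st("grip")
if .033<s["finger_gap"]<.042:
    p=s["position"]
    print(move_l([p[0],p[1],p[2]+.03],feed=.05)); st("lift"); move_l([p[0],p[1],p[2]+.09],feed=.12); st("up")
im,d=camera("wrist"); cv2.imwrite("pics/l2.png",im[:,:,::-1])
im,d=camera("top"); cv2.imwrite("pics/l2t.png",im[:,:,::-1])
```

```text
False
down 13.35 [0.5057 0.2864 0.1353] [0.1262 0.3519 0.1994] 0.07993446487359293
grip 13.82 [0.5058 0.2864 0.1357] [-1.1657 -0.4036  5.0933] 0.03544233788583091
False
lift 14.59 [0.5056 0.2861 0.1655] [ 0.0201 -0.5398 -3.9579] 0.03587475608325749
up 15.24 [0.5054 0.2859 0.225 ] [ 0.3443  0.62   -5.2678] 0.035561720626586
```

View pics/l2.png

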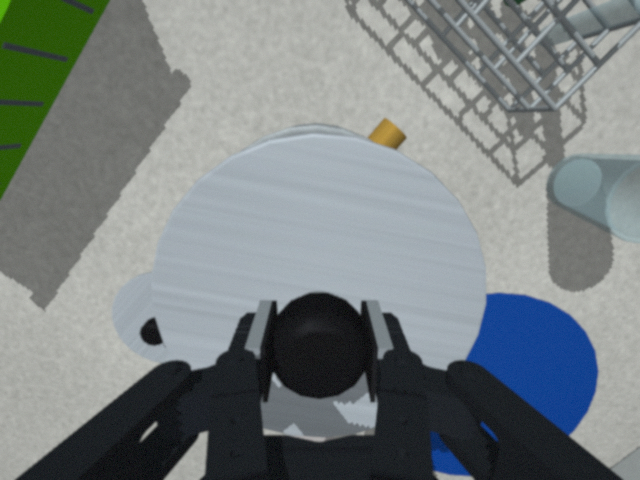

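The lid is held level, with about 4–5 N on the wrist. I carry it to the mat and lower it until contact.

Run:
```python
from rig import *
from h import *
np.set_printoptions(precision=4,suppress=True)
def st(n):
    s=sense(); print(n,round(s["time_s"],2),s["position"],s["wrist_force"],s["finger_gap"]); return s
z0=sense()["position"][2]-.09-.078  # tcp z for lid on mat
print("expected",z0)
move_l([.489,.0065,.225],feed=.15); st("over")
move_l([.489,.0065,z0+.03],feed=.12); sleep(.2); st("near")
r=move_l([.489,.0065,z0-.004],feed=.02,until_force=4); st("touch"); print(r)
im,d=camera("wrist"); cv2.imwrite("pics/m1.png",im[:,:,::-1])
im,d=camera("scene"); cv2.imwrite("pics/m1s.png",im[:,:,::-1])
```

```text
expected 0.056422636869199114
over 17.36 [0.489  0.0073 0.225 ] [-0.0008 -0.3344 -5.1594] 0.03562030821289354
near 18.87 [0.4894 0.0065 0.087 ] [-0.1251  0.4797 -4.3723] 0.035751600078269295
touch 20.16 [0.489  0.0065 0.0576] [0.1059 0.5885 4.3132] 0.03572502169637338
True
```

View pics/m1s.png

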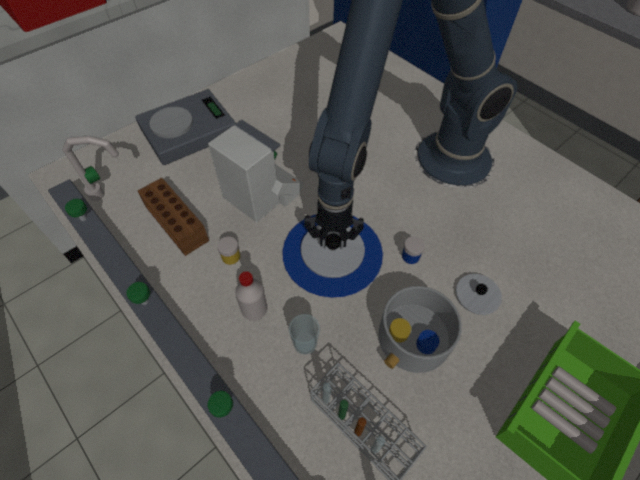

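The lid is on the mat and the wrist reads +4 N support. I release, back straight up and check.

Run:
```python
from rig import *
from h import *
np.set_printoptions(precision=4,suppress=True)
command_gripper(.08); p=sense()["position"]; move_l([p[0],p[1],.12],feed=.08); move_l([p[0],p[1],.3],feed=.2)
movep([.30,-.36,.36],Rdown(np.deg2rad(-72)))
s=sense(); print(s["time_s"],s["position"],s["wrist_force"])
im,d=camera("top"); cv2.imwrite("pics/f.png",im[:,:,::-1]); P=cloud(camera_params("top"),d).reshape(-1,3)
i2,d2=camera("scene"); cv2.imwrite("pics/fs.png",i2[:,:,::-1])
bx=(abs(P[:,0]-.489)<.12)&(abs(P[:,1]-.006)<.12)
k=P[bx&(P[:,2]>.016)&(P[:,2]<.03)]; print(len(k),cv2.minEnclosingCircle(k[:,:2].astype(np.float32)),np.percentile(k[:,2],[2,50,98]))
A=np.c_[k[:,:2],np.ones(len(k))]; print("tilt",np.linalg.lstsq(A,k[:,2],rcond=None)[0])
k=P[bx&(P[:,2]>.055)]; print("knob",len(k),k.mean(0),k[:,2].max())
```

```text
24.2833 [ 0.3012 -0.3589  0.3597] [0.2231 0.1201 0.0897]
3387 ((0.48934003710746765, 0.007262185215950012), 0.07791859656572342) [0.0192 0.0228 0.0266]
tilt [ 0.0014 -0.001   0.0221]
knob 1542 [ 0.4054 -0.0016  0.8653] 1.0079884215202106
```

View pics/f.png

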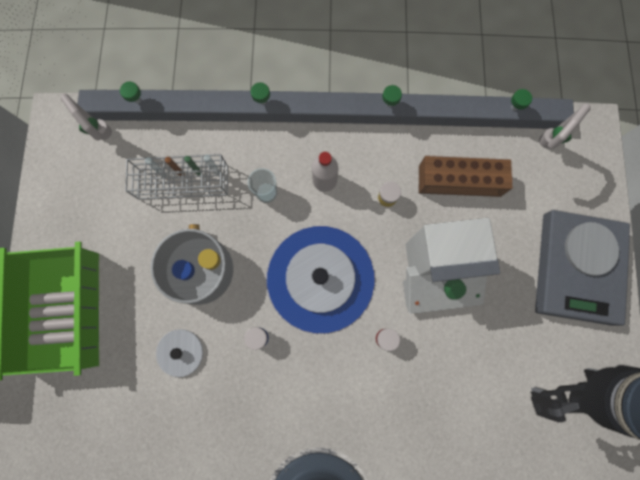

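The lid sits flat and centred on the mat at (320,278), knob up. The jars, beaker, bottle and racks are all where they were, and the green knob at (455,289) is home. Handing in.

```bash
python3 -c "
from rig import *
print(finish_job())"
```

```text
the job is handed in; nothing more can be done
None
```

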